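# Seat a flanged sleeve under the lip of an inspection nest

## Task

Load the turned steel sleeve that has its flange at the foot into the inspection nest: keep it upright, slide its flange in under the overhanging lip with the stem running along the slot, and push it fully home against the back wall, then let go of it. Leave the other two turned parts, the one with the collar half-way up and the thick plain bush, standing where they are.

Things in the scene. Friction and masses are not known exactly. Their poses are not given: they have to be found in the camera images.
- sleeve_mid (a point): The sleeve to load, upright on the bench: round steel stem 24 mm in diameter, 90 mm tall, with a round flange at its very foot, 68 mm in diameter, 8 mm thick; about 0.4 kg. This point: on its axis half-way up, 45 mm above its underside; z is its axis. Grip the stem at or above this point, so that the fingers pass over the nest's lip (top 20 mm above the nest's floor).
- nest: Fixed nest. Origin: centre of the underside of its 140 x 124 x 6 mm plate, on the bench; z up, +x = slide-in direction. Floor at z 6 mm, open above for x -70 to -12. Beyond, a lip overhangs (z 20 to 26) with a slot |y| < 22 open to -x, ending at x 42; under it side walls at y +-44, back wall at x 58. Home: sleeve axis at x 24, y 0 (+-10 play). The lipless plate with a V-block is not used.
- collar_mid (a point): Bystander: a steel part with the same 24 mm stem, 90 mm tall, on a foot 36 mm in diameter, with a 68 mm disc half-way up (40 to 48 mm above its underside). This point is on its axis half-way up, 45 mm above the bench; z is its axis.
- bush_mid (a point): Bystander: a plain thick steel bush, 40 mm in diameter, 70 mm tall, no flange. This point is on its axis half-way up, 35 mm above the bench; z is its axis.
There are look-alikes about, which are no part of the job. What is shaped like the part that bears sleeve_mid but blue or orange is not meant.

How it is judged:
By the outcome, as a careful person would: the job done as asked, in the order asked, and still so for the second after the job is handed in, with the robot touching nothing.
It also fails if it takes over 42 s, if anything falls off the work surface, if the arm or the gripper's body presses on something with over 40 N, if the wrist force passes 120 N, or if a joint passes its speed limit or range.

## Robot

A 6-joint arm with a two-finger parallel gripper is mounted at the origin on the work surface. World frame = base frame: x ahead of the robot, y to its left, z up, the work surface at z = 0. Lengths are in m, angles in rad, forces in N, time in s.
With the tool pointing down it reaches from about 0.3 to 0.75 m from the base axis. Payload 8.5 kg.
Tool frame: the origin (TCP) lies at the very end of the fingers, on their centre line; the grasp point (between the pads) lies 19 mm behind it (robot.grip_point_offset is the distance from the TCP to the grasp point, in m); z points along the fingers, y is the line along which they close (so a half turn about z gives the same grasp; the last joint's range is limited). The gripper opens to 88 mm and grips with 3 to 60 N. Pads are 18 mm wide; open, the fingers measure 123 mm over their backs; the gripper's body (75 mm by 187 mm) begins 45 mm behind the grasp point.
Start: joints at [-1.364, 0.381, 1.297, -0, 1.464, -0.215], TCP at [0.225, -0.502, 0.239] pointing down, gripper open.
Joint ranges: [-3.11, 3.11], [-0.89, 2.33], [0.22, 2.48], [-1.42, 4.56], [0.17, 2.85], [-2.88, 2.88]. Speed limits (rad/s): [2.39, 2.39, 3.14, 3.14, 3.14, 3.14].

## Interface

Orientations are given as a unit quaternion [x, y, z, w].
In Python, from bench import robot gives the robot as it stands. The module is installed in compiled form; this text tells all that it offers.
- The arm moves only by the tool carry_out, never from a script. Its argument "rows" is a list of rows, each an object of numbers: "x", "y", "z": the shift along the tool's x, y, z in m; "twist": the turn about the tool's z in degrees; "jaw": the opening, from 0 (shut) to 1 (fully open). In form: [{"x": .., "y": .., "z": .., "twist": .., "jaw": ..}, ...]. A call has 1 to 8 rows; each row is the pose to reach, as a shift and turn from the pose commanded when the call began, along the tool's axes at that moment; what a row does not reach only later rows make up. A row lasts 1/10 s, in which the tool goes at most 50 mm and 8.59 degrees, less where a joint would pass 70% of its speed; a pose out of reach is approached as far as the arm can. A call with a gripper value outside its range is refused whole. The fingers move at their own pace and stop on an object; the grip force is fixed at half the most. Time passes only in rows, so rows that repeat a pose let the fingers close. It gives the time, the measured TCP pose, the force, the opening and the grip force at its end, in the units of the state.
- robot.state(): the state, without advancing time (a new reading comes with each control period).
- robot.get_image(name): name is "scene" or "side" or "wrist"; returns the picture (400x640x3 uint8, blue, green, red); there is no depth.
- robot.camera_model(name): a dict with "intrinsics" (3x3 intrinsics, pixels), "cam_to_world" (4x4, takes a point from camera to world coordinates). Camera axes: x right, y down, z forward; pixel columns grow to the right and rows downward; lengths in m; the calibration is good to about 2 mm. A picture is of the moment at which its call begins: read the wrist's pose just before it. camera_model takes no time and is no camera call; for the wrist camera it gives the pose at the moment of the call.
- robot.job_done(): hands the job in; it is judged then, once.
The state is a dict: "time_s": time; "joints": joint angles; "dq": joint speeds; "joint_torque": joint torques, N m; "position": TCP position; "ee_rot": TCP orientation; "wrist_force": force on the tool from outside, world axes, zero at the start; "wrist_torque": the same for the moment, N m; "grip_width": finger opening in m; "finger_force": force on a finger pad.
Only numpy, scipy, OpenCV 4.12 (cv2) and the standard library are available. Lean on these libraries where they do the work, as an engineer would, in place of code of your own. Each camera call takes 0.05 s, during which the arm holds its last target. There are 200 camera calls.

## Working session

There is one attempt and no reset: what is moved stays moved. The work goes in short steps, Python scripts to look and compute and a tool call to move; the robot and the scene stay as the last step left them, time stands still between calls to the robot, and variables do not carry over. Pictures are saved under pics/ and viewed, at most 10 in all, crops included, and the job is handed in when it is done.

Besides the shell and the picture viewer there is one more tool, called after ">>>" in YAML: its name, and indented under it one key for each argument. carry_out: Moves the arm, as the interface text tells. Its arguments: {"type":"object","properties":{"rows":{"type":"array","items":{"type":"object","properties":{"x":{"type":"number"},"y":{"type":"number"},"z":{"type":"number"},"twist":{"type":"number"},"jaw":{"type":"number"}}}}},"required":["rows"]}

```bash
mkdir -p pics; cat > h.py <<'E'
import numpy as np, cv2
from bench import robot
def ray(name,u,v,z):
    m=robot.camera_model(name);K=np.array(m["intrinsics"]);T=np.array(m["cam_to_world"])
    d=T[:3,:3]@np.linalg.solve(K,[u,v,1]);o=T[:3,3]
    return o+d*(z-o[2])/d[2]
def proj(name,p):
    m=robot.camera_model(name);K=np.array(m["intrinsics"]);T=np.array(m["cam_to_world"])
    c=K@(T[:3,:3].T@(np.array(p)-T[:3,3]));return c[:2]/c[2]
E
python3 - <<'E'
from h import *
for n in("scene","side"):
    cv2.imwrite(f"pics/{n}0.png",robot.get_image(n)); print(n,np.round(robot.camera_model(n)["cam_to_world"],3).tolist())
s=robot.state();print(s["time_s"],s["position"],s["ee_rot"],s["wrist_force"])
E
```

```text
scene [[-0.28, 0.689, -0.669, 1.152], [0.96, 0.188, -0.209, 0.213], [-0.018, -0.7, -0.714, 0.799], [0.0, 0.0, 0.0, 1.0]]
side [[-0.685, -0.485, 0.544, -0.039], [-0.729, 0.455, -0.512, 0.492], [0.001, -0.747, -0.665, 0.698], [0.0, 0.0, 0.0, 1.0]]
0.1 [ 0.22512794 -0.50154123  0.23822114] [ 9.77838951e-01  2.09357526e-01 -4.92037195e-06 -6.41784297e-04] [-0.43511801 -0.35505928 -0.30286326]
```

View pics/scene0.png

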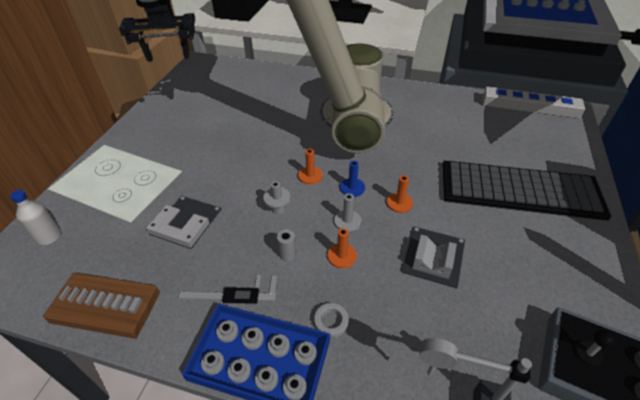

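View pics/side0.png

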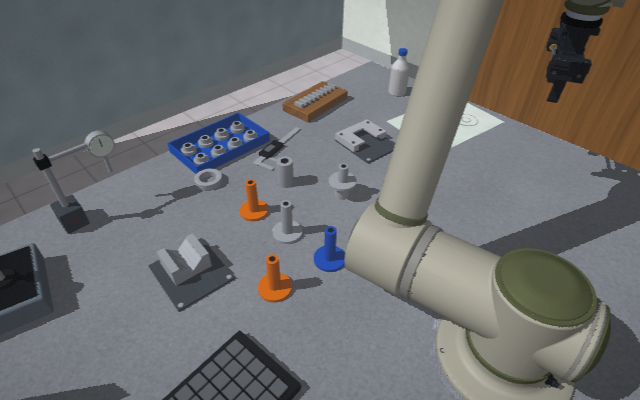

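Candidates for the sleeve in the scene view:
- steel part with foot flange (348,212)
- blue look-alike (353,180)
- orange look-alikes (310,168), (400,195) and (342,248)
- collar part (277,195)
- bush (286,245)

The steel part at (348,212) fits the description. The nest with the slotted lip is at (185,220), and the V-block plate at (435,255) is not used. I'll check this in one close crop.

```bash
python3 - <<'E'
from h import *
im=cv2.imread("pics/scene0.png")
a=cv2.resize(im[185:255,140:230],None,fx=5,fy=5,interpolation=cv2.INTER_CUBIC)
b=cv2.resize(im[185:255,315:375],None,fx=5,fy=5,interpolation=cv2.INTER_CUBIC)
cv2.imwrite("pics/crop.png",np.hstack([a,b]))
print("sleeve top",ray("scene",349,197,.09),ray("side",286,204,.09))
print("collar top",ray("scene",277,185,.09),ray("side",344,168,.09)); print("bush",ray("scene",286,235,.07),ray("side",285,162,.07))
print("orange",[ray("scene",u,v,.09).round(3) for u,v in((310,152),(405,179),(343,232),(354,164))])
E
```

```text
sleeve top [0.48036719 0.08351272 0.09      ] [0.47634865 0.08236808 0.09      ]
collar top [ 0.48698329 -0.09457597  0.09      ] [ 0.47764298 -0.09663886  0.09      ]
bush [ 0.61327109 -0.02887923  0.07      ] [ 0.61001131 -0.02782827  0.07      ]
orange [array([ 0.347, -0.053,  0.09 ]), array([0.385, 0.202, 0.09 ]), array([0.587, 0.095, 0.09 ]), array([0.363, 0.069, 0.09 ])]
```

View pics/crop.png

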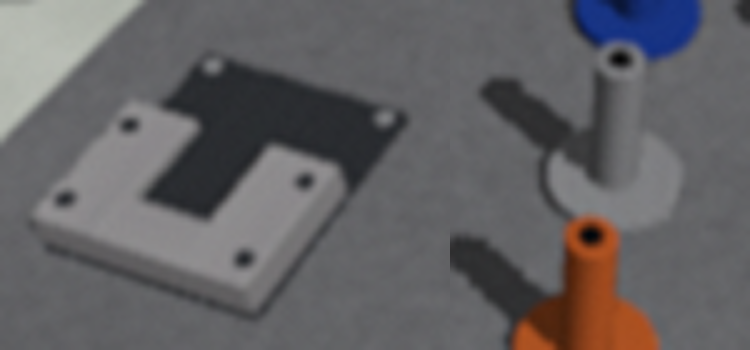

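```bash
cat > nest.py <<'E'
from h import *
from scipy.optimize import least_squares
def fit(name,P,uv,x0=(.5,-.25,-.5)):
    def W(q):
        c,s=np.cos(q[2]),np.sin(q[2]); return [(q[0]+c*x-s*y,q[1]+s*x+c*y,z) for x,y,z in P]
    f=lambda q:(np.array([proj(name,p) for p in W(q)])-uv).ravel()
    r=least_squares(f,x0,loss="soft_l1"); return r.x,f(r.x).reshape(-1,2).round(1)
E
python3 - <<'E'
from nest import *
P=np.array([(-70,-62,6),(-70,62,6),(-12,-22,26),(-12,22,26),(42,22,26),(42,-22,26)])/1000
c=np.array([(210,55),(405,120),(197,123),(268,145),(212,217),(145,195)])
q,r=fit("scene",P,c/5+[140,185]);print(q,r.tolist())
print([ray("scene",*p,.026).round(3) for p in np.array([(35,217),(250,290),(340,170),(130,103)])/5+[140,185]])
s=robot.state();R=__import__("scipy.spatial.transform",fromlist=["x"]).Rotation.from_quat(s["ee_rot"]).as_matrix();print(R.round(3))
m=robot.camera_model("wrist");T=np.array(m["cam_to_world"]);print((R.T@(T[:3,3]-s["position"])).round(3),(R.T@T[:3,:3]).round(3).tolist())
E
```

```text
[ 0.58823558 -0.30895086 -0.09850574] [[-0.2, -0.6], [0.9, -1.4], [0.3, -0.3], [0.9, 0.0], [-0.5, 1.3], [-2.2, 0.6]]
[array([ 0.651, -0.375,  0.026]), array([ 0.663, -0.253,  0.026]), array([ 0.584, -0.246,  0.026]), array([ 0.572, -0.37 ,  0.026])]
[[ 0.912  0.409 -0.   ]
 [ 0.409 -0.912  0.001]
 [ 0.    -0.001 -1.   ]]
[ 0.073  0.    -0.145] [[-0.0, -0.958, -0.287], [1.0, -0.0, 0.0], [-0.0, -0.287, 0.958]]
```

>>> carry_out:
  rows:
    - {"x": 0.38, "y": -0.03, "z": -0.06, "twist": 30, "jaw": 1}
    - {"x": 0.38, "y": -0.03, "z": -0.06, "twist": 30, "jaw": 1}
    - {"x": 0.38, "y": -0.03, "z": -0.06, "twist": 30, "jaw": 1}
    - {"x": 0.38, "y": -0.03, "z": -0.06, "twist": 30, "jaw": 1}
    - {"x": 0.38, "y": -0.03, "z": -0.06, "twist": 30, "jaw": 1}
    - {"x": 0.38, "y": -0.03, "z": -0.06, "twist": 30, "jaw": 1}
    - {"x": 0.38, "y": -0.03, "z": -0.06, "twist": 30, "jaw": 1}
    - {"x": 0.38, "y": -0.03, "z": -0.06, "twist": 30, "jaw": 1}

```text
time_s: 0.9
position: [0.5612, -0.3173, 0.2988]
ee_rot: [0.999, -0.051, -0.0, -0.0]
wrist_force: [-0.7, -0.2, 0.1]
grip_width: 0.0883
finger_force: 0.0
```

>>> carry_out:
  rows:
    - {"x": 0, "y": 0, "z": 0, "twist": 0, "jaw": 1}
    - {"x": 0, "y": 0, "z": 0, "twist": 0, "jaw": 1}
    - {"x": 0, "y": 0, "z": 0, "twist": 0, "jaw": 1}

```text
time_s: 1.2
position: [0.5588, -0.3194, 0.2983]
ee_rot: [0.999, -0.051, -0.001, -0.0]
wrist_force: [0.4, -1.5, 1.0]
grip_width: 0.0881
finger_force: 0.0
```

```bash
python3 - <<'E'
from h import *
s=robot.state();cv2.imwrite("pics/w1.png",robot.get_image("wrist"));print(s["time_s"],s["position"],s["ee_rot"],s["joints"])
E
```

```text
1.2 [ 0.55876858 -0.31941466  0.29829364] [ 9.98679335e-01 -5.13739065e-02 -5.11781727e-04 -2.12992703e-04] [-7.02784809e-01  5.27495562e-01  8.83381171e-01 -2.85507373e-04
  1.73178817e+00  9.70758982e-01]
```

View pics/w1.png

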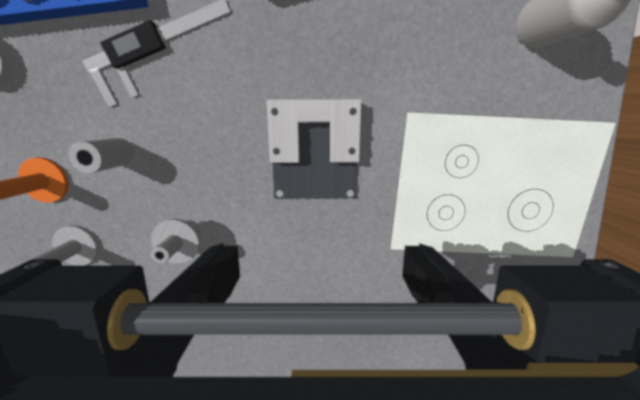

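The wrist view shows the nest clearly. The plate's front corners are at (275,198) and (357,198), and the slot corners at (298,162), (331,162), (299,122) and (331,122).

```bash
python3 - <<'E'
from nest import *
P=np.array([(-70,62,6),(-70,-62,6),(-12,22,26),(-12,-22,26),(42,22,26),(42,-22,26),(70,62,26),(70,-62,26)])/1000
uv=np.array([(275,198),(358,198),(298,162),(331,162),(299,122),(331,122),(267,100),(361,100)])
q,r=fit("wrist",P,uv,(.588,-.309,-.1));print(q,r.tolist())
for n,z,u,v in(("sleeve?",.09,56,255),("collar",.09,160,255),("bush",.07,84,157)):print(n,ray("wrist",u,v,z).round(4))
# tool shift to above sleeve
from scipy.spatial.transform import Rotation as Ro
s=robot.state();print(Ro.from_quat(s["ee_rot"]).inv().apply(np.array([.478,.083,.24])-s["position"]).round(3))
E
```

```text
[ 0.58426642 -0.31500696 -0.09643192] [[-0.1, 0.8], [-1.2, 0.3], [1.3, 0.2], [-0.1, -0.0], [-0.8, -0.1], [0.0, -0.3], [0.2, 0.0], [0.5, -0.7]]
sleeve? [0.4966 0.0309 0.09  ]
collar [ 0.4826 -0.1031  0.09  ]
bush [ 0.6145 -0.0309  0.07  ]
[-0.122 -0.392  0.059]
```

>>> carry_out:
  rows:
    - {"x": -0.12, "y": -0.39, "z": 0.08, "jaw": 1}
    - {"x": -0.12, "y": -0.39, "z": 0.08, "jaw": 1}
    - {"x": -0.12, "y": -0.39, "z": 0.08, "jaw": 1}
    - {"x": -0.12, "y": -0.39, "z": 0.08, "jaw": 1}
    - {"x": -0.12, "y": -0.39, "z": 0.08, "jaw": 1}
    - {"x": -0.12, "y": -0.39, "z": 0.08, "jaw": 1}
    - {"x": -0.12, "y": -0.39, "z": 0.08, "jaw": 1}
    - {"x": -0.12, "y": -0.39, "z": 0.08, "jaw": 1}

```text
invalid input at $.rows[0]: expected keys x, y, z, twist, jaw
```

>>> carry_out:
  rows:
    - {"x": 0, "y": 0, "z": 0, "twist": 0, "jaw": 1}
    - {"x": 0, "y": 0, "z": 0, "twist": 0, "jaw": 1}
    - {"x": 0, "y": 0, "z": 0, "twist": 0, "jaw": 1}

```text
time_s: 1.55
position: [0.5592, -0.3192, 0.2989]
ee_rot: [0.999, -0.051, 0.0, 0.0]
wrist_force: [0.3, 0.3, -0.4]
grip_width: 0.0879
finger_force: 0.0
```

```bash
python3 - <<'E'
from h import *
s=robot.state();cv2.imwrite("pics/w2.png",robot.get_image("wrist"));print(s["time_s"],s["position"],s["ee_rot"],s["joints"])
print(proj("wrist",[.478,.083,.09]),proj("wrist",[.478,.083,.0]))
E
```

```text
1.55 [ 0.55916541 -0.3192319   0.29886687] [ 9.98684907e-01 -5.12684664e-02  3.48245979e-05  1.60554905e-05] [-7.02277254e-01  5.27265670e-01  8.82201746e-01  1.68805570e-05
  1.73205037e+00  9.71103689e-01]
[ 23.23110254 271.73659989] [ 76.46537747 244.01118659]
```

View pics/w2.png

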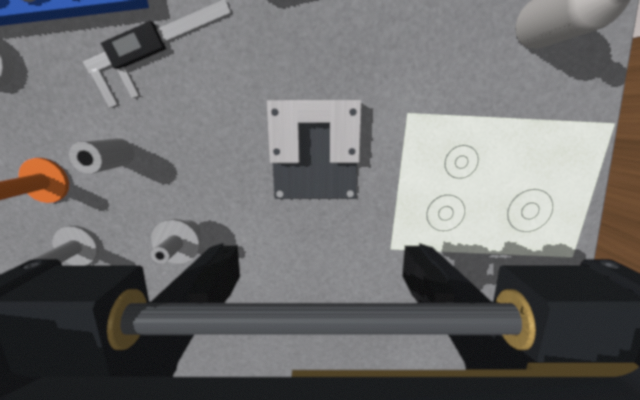

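The move was refused because `twist` was missing, so the view hasn't changed: the nest is still at (315,150). I'll resend it with all the keys.

>>> carry_out:
  rows:
    - {"x": -0.12, "y": -0.39, "z": 0.08, "twist": 0, "jaw": 1}
    - {"x": -0.12, "y": -0.39, "z": 0.08, "twist": 0, "jaw": 1}
    - {"x": -0.12, "y": -0.39, "z": 0.08, "twist": 0, "jaw": 1}
    - {"x": -0.12, "y": -0.39, "z": 0.08, "twist": 0, "jaw": 1}
    - {"x": -0.12, "y": -0.39, "z": 0.08, "twist": 0, "jaw": 1}
    - {"x": -0.12, "y": -0.39, "z": 0.08, "twist": 0, "jaw": 1}
    - {"x": -0.12, "y": -0.39, "z": 0.08, "twist": 0, "jaw": 1}
    - {"x": -0.12, "y": -0.39, "z": 0.08, "twist": 0, "jaw": 1}

```text
time_s: 2.4
position: [0.4821, 0.0678, 0.2217]
ee_rot: [0.999, -0.051, 0.0, -0.0]
wrist_force: [0.6, 0.3, 0.2]
grip_width: 0.0883
finger_force: 0.0
```

```bash
python3 - <<'E'
from h import *
s=robot.state();print(s["time_s"],s["position"],s["ee_rot"])
E
```

```text
2.4 [0.48212532 0.067782   0.22170949] [ 9.98693063e-01 -5.11080650e-02  3.63449574e-04 -1.26587953e-05]
```

>>> carry_out:
  rows:
    - {"x": 0, "y": -0.01, "z": 0, "twist": 0, "jaw": 1}
    - {"x": 0, "y": -0.01, "z": 0, "twist": 0, "jaw": 1}
    - {"x": 0, "y": -0.01, "z": 0, "twist": 0, "jaw": 1}

```text
time_s: 2.7
position: [0.4844, 0.0752, 0.2221]
ee_rot: [0.999, -0.051, 0.0, 0.0]
wrist_force: [-0.2, -0.4, -0.0]
grip_width: 0.0882
finger_force: 0.0
```

```bash
python3 - <<'E'
from h import *
s=robot.state();cv2.imwrite("pics/w3.png",robot.get_image("wrist"));print(s["time_s"],s["position"],s["ee_rot"])
print(proj("wrist",[.478,.083,.09]),proj("wrist",[.478,.083,.0]))
E
```

```text
2.7 [0.4843986  0.07522148 0.22209482] [ 9.98695100e-01 -5.10674007e-02  4.24627464e-04  1.91104915e-04]
[312.24262013 204.60428318] [314.16294537 184.4887878 ]
```

View pics/w3.png

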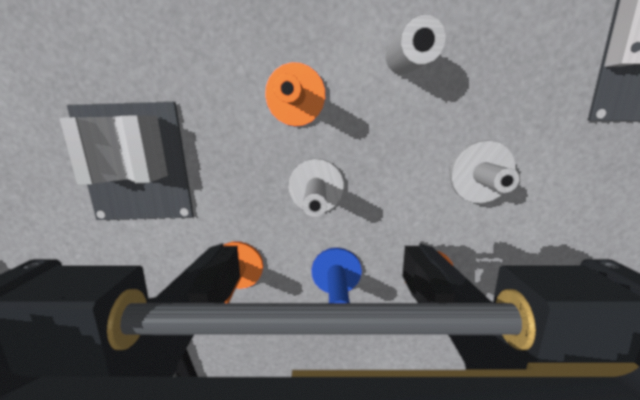

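The sleeve's bore is at (315,205) and its flange centre at (316,187), between the fingers. The neighbours are clear of the jaws.

```bash
python3 - <<'E'
from h import *
from scipy.spatial.transform import Rotation as Ro
s=robot.state();p=ray("wrist",315,205,.09);print(p,ray("wrist",316,187,.008))
print(Ro.from_quat(s["ee_rot"]).inv().apply(np.array([p[0],p[1],.046])-s["position"]).round(4))
E
```

```text
[0.47733034 0.08039889 0.09      ] [0.47637132 0.08074511 0.008     ]
[-0.0078 -0.0048  0.176 ]
```

>>> carry_out:
  rows:
    - {"x": -0.008, "y": -0.005, "z": 0.04, "twist": 0, "jaw": 1}
    - {"x": -0.008, "y": -0.005, "z": 0.08, "twist": 0, "jaw": 1}
    - {"x": -0.008, "y": -0.005, "z": 0.12, "twist": 0, "jaw": 1}
    - {"x": -0.008, "y": -0.005, "z": 0.15, "twist": 0, "jaw": 1}
    - {"x": -0.008, "y": -0.005, "z": 0.174, "twist": 0, "jaw": 1}
    - {"x": -0.008, "y": -0.005, "z": 0.174, "twist": 0, "jaw": 1}
    - {"x": -0.008, "y": -0.005, "z": 0.174, "twist": 0, "jaw": 0.6}
    - {"x": -0.008, "y": -0.005, "z": 0.174, "twist": 0, "jaw": 0.4}

```text
time_s: 3.55
position: [0.4774, 0.0813, 0.0491]
ee_rot: [0.999, -0.051, 0.001, 0.0]
wrist_force: [0.2, 0.2, 0.2]
grip_width: 0.0742
finger_force: 0.0
```

>>> carry_out:
  rows:
    - {"x": 0, "y": 0, "z": 0, "twist": 0, "jaw": 0.1}
    - {"x": 0, "y": 0, "z": 0, "twist": 0, "jaw": 0.1}
    - {"x": 0, "y": 0, "z": 0, "twist": 0, "jaw": 0.1}
    - {"x": 0, "y": 0, "z": 0, "twist": 0, "jaw": 0.1}
    - {"x": 0, "y": 0, "z": 0, "twist": 0, "jaw": 0.1}
    - {"x": 0, "y": 0, "z": 0, "twist": 0, "jaw": 0.1}

```text
time_s: 4.15
position: [0.4764, 0.0819, 0.0478]
ee_rot: [0.999, -0.051, -0.0, -0.0]
wrist_force: [-0.1, 0.1, -0.3]
grip_width: 0.0263
finger_force: 0.0
```

>>> carry_out:
  rows:
    - {"x": 0, "y": 0, "z": 0, "twist": 0, "jaw": 0.1}
    - {"x": 0, "y": 0, "z": 0, "twist": 0, "jaw": 0.1}
    - {"x": 0, "y": 0, "z": 0, "twist": 0, "jaw": 0.1}
    - {"x": 0, "y": 0, "z": 0, "twist": 0, "jaw": 0.1}

```text
time_s: 4.55
position: [0.4764, 0.082, 0.0478]
ee_rot: [0.999, -0.051, 0.0, -0.0]
wrist_force: [0.5, 2.5, -0.1]
grip_width: 0.0233
finger_force: 30.0
```

>>> carry_out:
  rows:
    - {"x": 0, "y": 0, "z": -0.02, "twist": 0, "jaw": 0.1}
    - {"x": 0, "y": 0, "z": -0.05, "twist": 0, "jaw": 0.1}
    - {"x": 0, "y": 0, "z": -0.09, "twist": 0, "jaw": 0.1}
    - {"x": 0, "y": 0, "z": -0.13, "twist": 0, "jaw": 0.1}
    - {"x": 0, "y": 0, "z": -0.14, "twist": 0, "jaw": 0.1}
    - {"x": 0, "y": 0, "z": -0.14, "twist": 0, "jaw": 0.1}
    - {"x": 0, "y": 0, "z": -0.14, "twist": 0, "jaw": 0.1}

```text
time_s: 5.25
position: [0.4755, 0.0818, 0.1858]
ee_rot: [0.999, -0.051, -0.002, -0.0]
wrist_force: [0.3, -0.4, -4.0]
grip_width: 0.0231
finger_force: 30.0
```

```bash
python3 - <<'E'
from h import *
from scipy.spatial.transform import Rotation as Ro
s=robot.state();q=(.584,-.314,-.0964);c,n=np.cos(q[2]),np.sin(q[2]);R=Ro.from_quat(s["ee_rot"]).inv()
for x in(-48,24):print(x,R.apply(np.array([q[0]+c*x/1e3,q[1]+n*x/1e3,s["position"][2]])-s["position"]).round(4))
print(s["position"],s["wrist_force"],s["grip_width"],s["time_s"],R.as_euler("xyz",degrees=True))
E
```

```text
-48 [ 1.002e-01  3.830e-01 -3.000e-04]
24 [ 0.1722  0.3826 -0.0006]
[0.47548052 0.08184086 0.18577717] [ 0.27109857 -0.36087809 -3.9822423 ] 0.023080858315360914 5.25 [179.98912431   0.21030496  -5.840581  ]
```

>>> carry_out:
  rows:
    - {"x": 0.01, "y": 0.03, "z": 0, "twist": 0, "jaw": 0.1}
    - {"x": 0.02, "y": 0.07, "z": 0, "twist": 0, "jaw": 0.1}
    - {"x": 0.03, "y": 0.115, "z": 0, "twist": 0, "jaw": 0.1}
    - {"x": 0.04, "y": 0.16, "z": 0, "twist": 0, "jaw": 0.1}
    - {"x": 0.05, "y": 0.205, "z": 0, "twist": 0, "jaw": 0.1}
    - {"x": 0.06, "y": 0.25, "z": 0, "twist": 0, "jaw": 0.1}
    - {"x": 0.07, "y": 0.295, "z": 0, "twist": 0, "jaw": 0.1}
    - {"x": 0.08, "y": 0.335, "z": 0, "twist": 0, "jaw": 0.1}

```text
time_s: 6.05
position: [0.5211, -0.2615, 0.1849]
ee_rot: [0.999, -0.051, -0.002, -0.001]
wrist_force: [0.7, 0.6, -4.2]
grip_width: 0.0232
finger_force: 30.0
```

>>> carry_out:
  rows:
    - {"x": 0.008, "y": 0.03, "z": 0, "twist": 0, "jaw": 0.1}
    - {"x": 0.012, "y": 0.048, "z": 0, "twist": 0, "jaw": 0.1}
    - {"x": 0.012, "y": 0.048, "z": 0.03, "twist": 0, "jaw": 0.1}
    - {"x": 0.012, "y": 0.048, "z": 0.06, "twist": 0, "jaw": 0.1}
    - {"x": 0.012, "y": 0.048, "z": 0.09, "twist": 0, "jaw": 0.1}
    - {"x": 0.012, "y": 0.048, "z": 0.1, "twist": 0, "jaw": 0.1}
    - {"x": 0.012, "y": 0.048, "z": 0.1, "twist": 0, "jaw": 0.1}
    - {"x": 0.012, "y": 0.048, "z": 0.1, "twist": 0, "jaw": 0.1}

```text
time_s: 6.85
position: [0.5294, -0.3087, 0.0882]
ee_rot: [0.999, -0.051, 0.0, 0.0]
wrist_force: [-0.4, -0.2, -3.7]
grip_width: 0.0231
finger_force: 30.0
```

```bash
python3 - <<'E'
from h import *
from scipy.spatial.transform import Rotation as Ro
s=robot.state();q=(.584,-.314,-.0964);c,n=np.cos(q[2]),np.sin(q[2]);d=s["position"]-[q[0],q[1],0]
print("in nest",c*d[0]+n*d[1],-n*d[0]+c*d[1],d[2],s["wrist_force"],s["time_s"])
W=robot.get_image("wrist");S=robot.get_image("scene");cv2.imwrite("pics/b.png",np.vstack([cv2.resize(W[60:260,180:460],None,fx=2,fy=2),cv2.resize(S[160:260,120:260],None,fx=4,fy=4)[:200]]) if 0 else W[:300])
cv2.imwrite("pics/s5.png",cv2.resize(S[140:260,110:270],None,fx=5,fy=5,interpolation=cv2.INTER_CUBIC))
E
```

```text
in nest -0.05489675381908527 -1.894252694345077e-05 0.08819459237337388 [-0.41437498 -0.15161162 -3.74414175] 6.85
```

View pics/b.png

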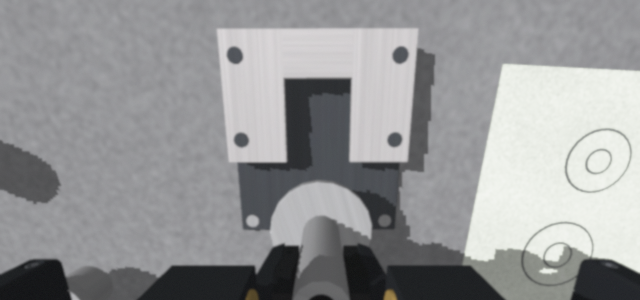

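The flange (centre about column 321) lines up with the slot (columns 286–351). I'll refit the nest from this close view.

```bash
python3 - <<'E'
from nest import *
P=np.array([(-70,62,6),(-70,-62,6),(-12,22,26),(-12,-22,26),(42,22,26),(42,-22,26),(70,62,26),(70,-62,26)])/1000
uv=np.array([(243,230),(397,229),(287,162),(350,162),(285,79),(352,79),(217,30),(418,28)])
q,r=fit("wrist",P,uv,(.588,-.309,-.1));print(q,r.tolist())
s=robot.state();c,n=np.cos(q[2]),np.sin(q[2]);d=s["position"]-[q[0],q[1],0]
print("in nest",c*d[0]+n*d[1],-n*d[0]+c*d[1],d[2])
E
```

```text
[ 0.58499462 -0.31393356 -0.09407602] [[0.5, 0.5], [-1.2, 0.3], [0.2, 0.4], [0.5, -0.1], [-1.1, -0.5], [0.2, -1.1], [0.2, 0.0], [0.0, 0.4]]
in nest -0.055654640627430765 -0.00020194366909158552 0.08906759974320395
```

>>> carry_out:
  rows:
    - {"x": 0, "y": 0, "z": 0.015, "twist": 0, "jaw": 0.1}
    - {"x": 0, "y": 0, "z": 0.03, "twist": 0, "jaw": 0.1}
    - {"x": 0, "y": 0, "z": 0.0335, "twist": 0, "jaw": 0.1}
    - {"x": 0, "y": 0, "z": 0.0335, "twist": 0, "jaw": 0.1}
    - {"x": 0, "y": 0, "z": 0.0335, "twist": 0, "jaw": 0.1}

```text
time_s: 7.45
position: [0.5295, -0.3089, 0.0554]
ee_rot: [0.999, -0.051, 0.001, 0.001]
wrist_force: [0.5, 0.2, -3.1]
grip_width: 0.0232
finger_force: 30.0
```

>>> carry_out:
  rows:
    - {"x": 0.01, "y": 0, "z": 0, "twist": 0, "jaw": 0.1}
    - {"x": 0.02, "y": 0, "z": 0, "twist": 0, "jaw": 0.1}
    - {"x": 0.032, "y": 0, "z": 0, "twist": 0, "jaw": 0.1}
    - {"x": 0.045, "y": 0, "z": 0, "twist": 0, "jaw": 0.1}
    - {"x": 0.057, "y": 0, "z": 0, "twist": 0, "jaw": 0.1}
    - {"x": 0.067, "y": 0, "z": 0, "twist": 0, "jaw": 0.1}
    - {"x": 0.073, "y": 0, "z": 0, "twist": 0, "jaw": 0.1}
    - {"x": 0.073, "y": 0, "z": 0, "twist": 0, "jaw": 0.1}

```text
time_s: 8.25
position: [0.6026, -0.3158, 0.0542]
ee_rot: [0.999, -0.051, 0.0, 0.0]
wrist_force: [-0.1, 0.3, -4.1]
grip_width: 0.0233
finger_force: 30.0
```

>>> carry_out:
  rows:
    - {"x": 0, "y": 0, "z": 0, "twist": 0, "jaw": 0.1}
    - {"x": 0, "y": 0, "z": 0, "twist": 0, "jaw": 0.1}

```text
time_s: 8.45
position: [0.6014, -0.3159, 0.0543]
ee_rot: [0.999, -0.051, -0.0, -0.0]
wrist_force: [-0.2, -0.2, -3.6]
grip_width: 0.0234
finger_force: 30.0
```

>>> carry_out:
  rows:
    - {"x": 0.002, "y": 0, "z": 0, "twist": 0, "jaw": 0.1}
    - {"x": 0.004, "y": 0, "z": 0, "twist": 0, "jaw": 0.1}
    - {"x": 0.006, "y": 0, "z": 0, "twist": 0, "jaw": 0.1}
    - {"x": 0.006, "y": 0, "z": 0, "twist": 0, "jaw": 0.1}

```text
time_s: 8.85
position: [0.6079, -0.3165, 0.0543]
ee_rot: [0.999, -0.051, 0.0, 0.0]
wrist_force: [-0.2, 0.7, -4.3]
grip_width: 0.023
finger_force: 30.0
```

>>> carry_out:
  rows:
    - {"x": 0.001, "y": 0, "z": 0, "twist": 0, "jaw": 0.1}
    - {"x": 0.002, "y": 0, "z": 0, "twist": 0, "jaw": 0.1}
    - {"x": 0.002, "y": 0, "z": 0, "twist": 0, "jaw": 0.1}

```text
time_s: 9.15
position: [0.609, -0.3167, 0.0543]
ee_rot: [0.999, -0.051, -0.001, -0.0]
wrist_force: [-4.6, 0.9, -1.0]
grip_width: 0.0233
finger_force: 30.0
```

>>> carry_out:
  rows:
    - {"x": 0.0, "y": 0, "z": 0.001, "twist": 0, "jaw": 0.1}
    - {"x": 0.001, "y": 0, "z": 0.001, "twist": 0, "jaw": 0.1}
    - {"x": 0.001, "y": 0, "z": 0.001, "twist": 0, "jaw": 0.1}

```text
time_s: 9.45
position: [0.6096, -0.3168, 0.0543]
ee_rot: [0.999, -0.051, -0.001, -0.0]
wrist_force: [-10.3, 2.8, 5.4]
grip_width: 0.0233
finger_force: 30.0
```

```bash
python3 - <<'E'
from h import *
s=robot.state();print(s["position"],s["wrist_force"],s["wrist_torque"])
cv2.imwrite("pics/w6.png",robot.get_image("wrist")[:300])
E
```

```text
[ 0.6096082  -0.31678733  0.05427605] [-10.26813581   2.84687387   5.42341633] [0.38969283 1.72247394 0.02539008]
```

View pics/w6.png

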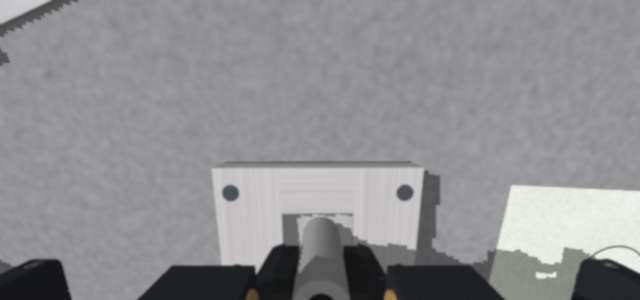

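>>> carry_out:
  rows:
    - {"x": 0, "y": 0, "z": 0, "twist": 0, "jaw": 0.7}
    - {"x": 0, "y": 0, "z": 0, "twist": 0, "jaw": 0.7}
    - {"x": 0, "y": 0, "z": 0, "twist": 0, "jaw": 0.7}
    - {"x": 0, "y": 0, "z": 0, "twist": 0, "jaw": 0.7}
    - {"x": 0, "y": 0, "z": 0, "twist": 0, "jaw": 0.7}

```text
time_s: 10.0
position: [0.6108, -0.3169, 0.0533]
ee_rot: [0.999, -0.051, 0.0, 0.0]
wrist_force: [-0.8, -0.3, -0.3]
grip_width: 0.0604
finger_force: 0.0
```

>>> carry_out:
  rows:
    - {"x": 0, "y": 0, "z": -0.02, "twist": 0, "jaw": 0.7}
    - {"x": 0, "y": 0, "z": -0.06, "twist": 0, "jaw": 0.7}
    - {"x": 0, "y": 0, "z": -0.1, "twist": 0, "jaw": 0.7}
    - {"x": 0, "y": 0, "z": -0.14, "twist": 0, "jaw": 0.7}
    - {"x": -0.03, "y": 0, "z": -0.16, "twist": 0, "jaw": 0.7}
    - {"x": -0.06, "y": 0, "z": -0.16, "twist": 0, "jaw": 0.7}
    - {"x": -0.06, "y": 0, "z": -0.16, "twist": 0, "jaw": 0.7}
    - {"x": -0.06, "y": 0, "z": -0.16, "twist": 0, "jaw": 0.7}

```text
time_s: 10.8
position: [0.551, -0.3109, 0.2136]
ee_rot: [0.999, -0.051, 0.0, 0.0]
wrist_force: [0.7, -0.0, 0.1]
grip_width: 0.062
finger_force: 0.0
```

```bash
python3 - <<'E'
from h import *
s=robot.state();print(s["position"],s["wrist_force"],s["time_s"])
W=robot.get_image("wrist");S=robot.get_image("scene")
cv2.imwrite("pics/f.png",np.vstack([W[:260],cv2.resize(S[150:260,130:400],(640,261),interpolation=cv2.INTER_CUBIC)]))
E
```

```text
[ 0.551035   -0.31085991  0.2135738 ] [ 0.7019053  -0.03390238  0.05562477] 10.8
```

View pics/f.png

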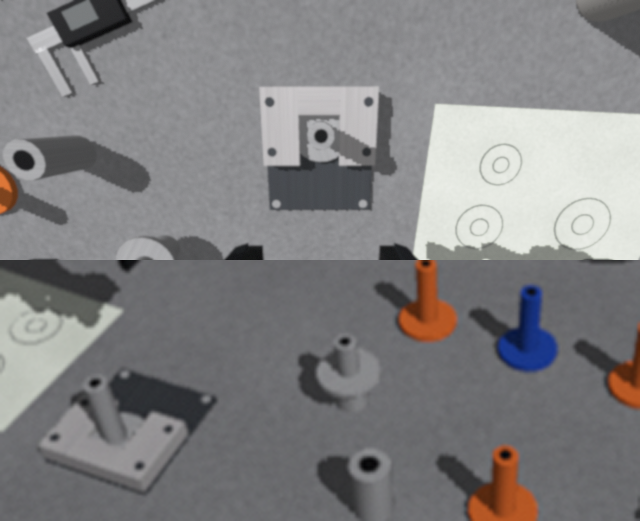

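The sleeve is in the slot, with its bore at (321,136). The collar part, bush and look-alikes haven't moved. I'll check numerically that it is home and upright.

```bash
python3 - <<'E'
from h import *
q=(.585,-.314,-.0941);c,n=np.cos(q[2]),np.sin(q[2])
def N(p):d=p-np.array([*q[:2],0]);return c*d[0]+n*d[1],-n*d[0]+c*d[1]
print(N(ray("wrist",321,136,.096)))
k=270/640;print(N(ray("scene",130+96*k,150+(383-260)*110/261,.096)))
h=lambda x,y,z:(q[0]+c*x-n*y,q[1]+n*x+c*y,z)
print("expect top/stem at lip",proj("scene",h(.024,0,.096)),proj("scene",h(.024,0,.02)),"seen top",130+96*k,150+123*110/261,"stem base",130+114*k,150+180*110/261)
E
```

```text
(np.float64(0.024578001876650726), np.float64(-0.001363962506913011))
(np.float64(0.025883823613255155), np.float64(0.0031184883390181824))
expect top/stem at lip [169.86743366 200.94740204] [178.13736397 222.07213977] seen top 170.5 201.83908045977012 stem base 178.09375 225.86206896551724
```

Both cameras put the sleeve's top at nest x of about 24–26 mm, so it is upright and home.

```bash
python3 -c "
from bench import robot
print(robot.job_done())"
```

```text
the job is handed in; nothing more can be done
None
```

The steel sleeve is upright under the nest's lip, pushed home against the back wall and released; the collar part and bush were left standing, and the job was handed in at about 11 s.

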